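# Clamp a printed body in the raked trimming cradle

### The arm

A 6-joint arm with a two-finger parallel gripper is mounted at the origin on a cart in front of the work surface, level with it; the furniture and walls round the work are solid. World frame = base frame: x ahead of the robot, y to its left, z up, the work surface at z = 0. Lengths are in mm, angles in rad, forces in N, time in s.
With the tool pointing down it reaches from about 350 to 875 mm from the base axis. Payload 4.2 kg.
Tool frame: the origin (TCP) lies at the very end of the fingers, on their centre line; the grasp point (between the pads) lies 19 mm behind it; z points along the fingers, y is the line along which they close (so a half turn about z gives the same grasp; the last joint's range is limited). The gripper opens to 85 mm and grips with 20 to 120 N. Pads are 22 mm wide; open, the fingers measure 114 mm over their backs; the gripper's body (76 mm by 85 mm) begins 54 mm behind the grasp point. The pads swing forward as they close: fully open they stand 13 mm farther back than shut.
Start: joints at [-1.048, 0.385, 0.008, 0, -1.194, -0.259], TCP at [162.986, -603.353, 231.312] pointing down, gripper open.
Joint ranges: [-3.14, 3.14], [-1.21, 2.06], [-1.07, 1.41], [-3.16, 2.05], [-2.99, -0.16], [-3.1, 3.1]. Speed limits (rad/s): [2.79, 2.79, 3.14, 3.14, 3.14, 3.14].

### API

Orientations are given as a unit quaternion [x, y, z, w].
In Python, from bench import read_state, get_image, get_calibration, job_done gives the robot as it stands.
- The arm moves only by the shell command python3 -m creep 'ROWS'. ROWS is a JSON object of lists of equal length, an entry for each row: "translation": the shift along the world's x, y, z in cm, a list of three; "delta_rot": the turn, a rotation vector about the world's x, y, z in degrees, a list of three; "hand": the finger opening in cm, from 0 to 8.54. A call has 1 to 8 rows; each row is the pose to reach, as a shift and turn from the pose commanded when the call began; what a row does not reach only later rows make up. A row lasts 1/8 s, in which the tool goes at most 62.5 mm and 10.7 degrees, less where a joint would pass 70% of its speed; a pose out of reach is approached as far as the arm can. A call with a gripper value outside its range is refused whole. The fingers move at their own pace and stop on an object; the grip force is fixed at half the most. Time passes only in rows, so rows that repeat a pose let the fingers close. It gives the time, the measured TCP pose, the force, the opening and the grip force at its end, in the units of the state.
- read_state(): the state, without advancing time (a new reading comes with each control period).
- get_image(name): name is "scene" or "top" or "wrist"; returns (picture, depth): 400x640x3 uint8, red, green, blue; 400x640 float32, mm along the optical axis (not along the pixel's ray), 0 where there is no reading.
- get_calibration(name): a dict with "intrinsics" (3x3 intrinsics, pixels), "dist" ([k1, k2, p1, p2, k3] as OpenCV has them; the pictures are not rectified), "xyz" and "attitude" of the camera in the world. Camera axes: x right, y down, z forward; pixel columns grow to the right and rows downward; lengths in mm; the calibration is good to about 2 mm. A picture is of the moment at which its call begins: read the wrist's pose just before it. get_calibration takes no time and is no camera call; for the wrist camera it gives the pose at the moment of the call.
- job_done(): hands the job in; it is judged then, once.
The state is a dict: "clock": time; "joints": joint angles; "joint_vel": joint speeds; "joint_efforts": joint torques, N m; "position": TCP position; "ee_rot": TCP orientation; "contact_force": force on the tool from outside, world axes, zero at the start; "wrist_torque": the same for the moment, N m; "gripper_width": finger opening in mm; "grasp_force": force on a finger pad.
Only numpy, scipy, OpenCV 4.12 (cv2) and the standard library are available. Lean on these libraries where they do the work, as an engineer would, in place of code of your own. Each camera call takes 0.05 s, during which the arm holds its last target. There are 200 camera calls.

### The job

Clamp the ivory printed body in the sloping cradle for trimming: push the tailstock up its rail, with the body ahead of it, until the body's rim is fully home against the blue plate, then throw the cam lever with the red knob uphill as far as it goes so that the tailstock is locked there. Do not shift or knock over the two black bodies that stand close beside the cradle.

Things in the scene. Friction and masses are not known exactly. Their poses are not given: they have to be found in the camera images.
- cradle: Trimming cradle, fixed: foot plate 240 x 110 x 12 mm with a deck raked 32 degrees. Origin: on the bench under the foot plate, 5 mm uphill of its middle; x points level toward the high end, z up. The deck (285 x 100 mm) starts 118 mm to -x of the origin, 38 mm above the bench, and climbs to +x. A rail runs up its middle between rubber-lined 45-degree V-rails (upper 166 mm, 36 mm above the deck).
- rim_plate (a point): Centre of the near face of the blue plate (96 x 108 mm, 10 mm thick, 54 mm hole here) square on the high end of the deck; 50 mm off the deck. Axes: x up the rake along the rail, y left, z square off the deck (32 degrees from vertical). The body's rim must rest on this face. From its top a clear chip shield, 99 to 103 mm off the deck and 84 mm wide, reaches 88 mm downhill over the body.
- ivory: Ivory printed cup, 76 x 68 mm across and 104 mm long, 80 g, lying loose in the V-rails with its closed foot downhill, at or near the tailstock's pad. Origin: centre of the outside of its foot; z along its axis toward the open rim (104 mm away), so up the rake. Once home, its foot and the chip shield hang over the tailstock's grip.
- tailstock (a joint): Slide of the tailstock along the rail, m; grows uphill, range 0 to 0.075, starts at 0.006 to 0.014. About 0.058 when it holds the body against the rim plate. Free, it stays where it is left and needs about 12 N to push uphill; locked, it holds against some 20 N.
- tailstock_grip (a point): Middle of the tailstock's black ribbed grip, an upright block 16 mm wide (along y), 21 mm long (along x) and rising from 30 to 68 mm off the deck; this point is 50 mm off the deck and 29.5 mm downhill of the face of the pressure pad. Axes as at rim_plate.
- tailstock_pad (a point): Centre of the face of the tailstock's round rubber pressure pad (38 mm across) that bears on the body's foot. Axes as at rim_plate.
- cam_lever (a joint): Angle of the cam lever on the tailstock, rad: 0 leaning back down the rake, 55 degrees up from the deck (free; starts at 0 to 0.1); grows as its knob is pushed uphill; 0.87 at its stop, 15 degrees past square off the deck, tailstock locked. It stiffens on the way (about 5 N at the knob), stays where it is left and is over centre at 0.80.
- lever_tip (a point): Centre of the red ball knob (26 mm across) on the end of the lever, 70 mm from the pivot; the lever's shank is a 9 mm steel rod. The axes turn with the lever; y is the pivot axis.
- lever_pivot (a point): Pivot of the lever on the tailstock, 40 mm off the deck and 28.5 mm downhill of tailstock_grip. The lever turns about the y axis of this frame (x up the rake, z off the deck); at joint value 0 it points downhill, 55 degrees up from the deck.
- black_a: Black printed cup, about 70 mm across and 110 mm high, standing loose beside the cradle; to be left alone. Origin: centre of its underside.
- black_b: Black printed cup, about 70 mm across and 106 mm high, standing loose beside the cradle; to be left alone. Origin: centre of its underside.

How it is judged:
By the outcome, as a careful person would: the job done as asked, in the order asked, and still so for the second after the job is handed in, with the robot touching nothing.
It also fails if it takes over 45 s, if anything falls off the work surface, if the arm or the gripper's body presses on something with over 40 N, if the wrist force passes 120 N, or if a joint passes its speed limit or range.

## Working session

There is one attempt and no reset: what is moved stays moved. The work goes in short steps, Python scripts to look and compute and a shell command to move; the robot and the scene stay as the last step left them, time stands still between calls to the robot, and variables do not carry over. Pictures are saved under pics/ and viewed, at most 10 in all, crops included, and the job is handed in when it is done.

```bash
ls; mkdir -p pics; python3 - <<'E'
from bench import *
import cv2,numpy as np
print(read_state())
for n in ["scene","top"]:
    im,d=get_image(n); c=get_calibration(n); print(n,c)
    cv2.imwrite(f"pics/{n}0.png",im[:,:,::-1]); np.savez(f"pics/{n}0.npz",im=im,d=d)
E
```

```text
pics
{'clock': 0.0, 'joints': array([-1.04836595e+00,  3.85598577e-01,  6.62322380e-03, -5.07314282e-04,
       -1.19400255e+00, -2.58550268e-01]), 'joint_vel': array([-9.98457316e-04,  7.56653370e-05, -1.97379676e-03,  1.41134458e-03,
        8.38226157e-04, -1.51079703e-04]), 'joint_efforts': array([ 1.23381811e-03, -3.92289197e+01,  1.88403726e+01,  4.18602660e+00,
       -4.60363590e-03, -1.86178134e-06]), 'position': array([ 162.85562954, -602.80372796,  230.19396921]), 'ee_rot': array([-1.31464724e-01,  9.91320221e-01,  1.09841788e-03, -1.97186626e-04]), 'contact_force': array([ 1.04999474,  0.3045334 , -0.23496081]), 'wrist_torque': array([-0.02063153, -0.00516682,  0.01613921]), 'grasp_force': 0.0, 'gripper_width': 85.15284370965823}
scene {'intrinsics': array([[400.85302871,   0.        , 318.88925481],
       [  0.        , 400.85302871, 203.63910907],
       [  0.        ,   0.        ,   1.        ]]), 'dist': array([-0.03554045,  0.        ,  0.        ,  0.        ,  0.        ]), 'xyz': array([-139.76344102, -846.31964663,  568.49834303]), 'attitude': array([ 0.77769256, -0.35850403,  0.22428146, -0.46515263])}
top {'intrinsics': array([[368.36629562,   0.        , 321.11472043],
       [  0.        , 368.36629562, 199.14859637],
       [  0.        ,   0.        ,   1.        ]]), 'dist': array([-0.01696065,  0.        ,  0.        ,  0.        ,  0.        ]), 'xyz': array([ 358.46292694, -353.08739074,  993.85629882]), 'attitude': array([ 0.71007339, -0.70195116,  0.04221861, -0.03574831])}
```

View pics/scene0.png

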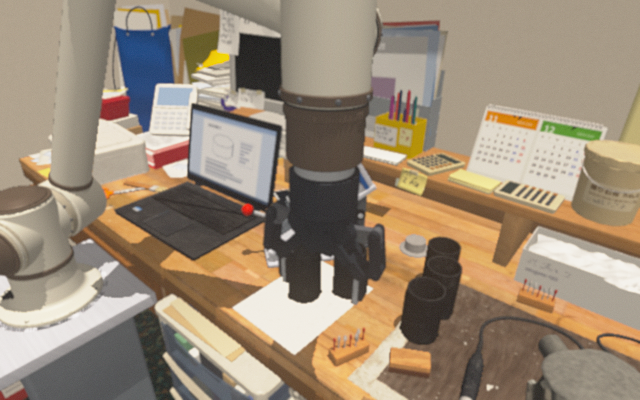

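View pics/top0.png

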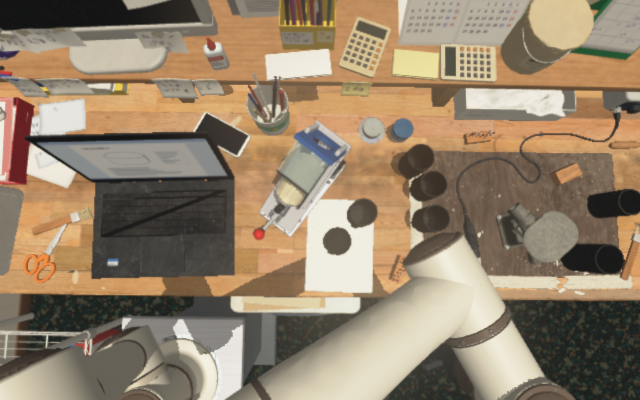

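The scene view is mostly blocked by the arm: the knob is at (248,210). In the top view the cradle runs from the red knob (259,234) up to the blue plate near (320,145), with the ivory cup near (293,180). Black cups stand at about (337,240) and (361,212).

```bash
cat > h.py <<'E'
import numpy as np,cv2
from scipy.spatial.transform import Rotation as R
from bench import *
def cloud(d,c):
    v,u=np.mgrid[0:400,0:640]
    p=cv2.undistortPoints(np.stack([u,v],-1).reshape(-1,1,2).astype(float),c['intrinsics'],c['dist']).reshape(400,640,2)
    P=np.dstack([p,np.ones((400,640))])*d[...,None]
    return P@R.from_quat(c['attitude']).as_matrix().T+c['xyz']
def ray(u,v,c):
    p=cv2.undistortPoints(np.array([[[u,v]]],float),c['intrinsics'],c['dist']).ravel()
    return c['xyz'],R.from_quat(c['attitude']).apply([p[0],p[1],1])
def onplane(u,v,c,z):
    o,r=ray(u,v,c); return o+r*(z-o[2])/r[2]
def proj(P,c):
    X=R.from_quat(c['attitude']).inv().apply(np.atleast_2d(P)-c['xyz'])
    return cv2.projectPoints(X,np.zeros(3),np.zeros(3),c['intrinsics'],c['dist'])[0].reshape(-1,2)
def masks(im):
    h=cv2.cvtColor(im,cv2.COLOR_RGB2HSV); H,S,V=h[...,0],h[...,1],h[...,2]
    return dict(red=((H<6)|(H>174))&(S>170)&(V>110),blue=(H>105)&(H<125)&(S>110)&(V>60),black=(V<60))
E
python3 - <<'E'
from h import *
z=np.load('pics/top0.npz'); im,d=z['im'],z['d']; c=get_calibration('top'); P=cloud(d,c); M=masks(im)
for k,(u0,v0,u1,v1) in dict(red=(235,215,285,250),blue=(285,115,360,175),black=(315,195,385,260)).items():
    m=np.zeros((400,640),bool); m[v0:v1,u0:u1]=M[k][v0:v1,u0:u1]
    n,l,s,ce=cv2.connectedComponentsWithStats(m.astype(np.uint8))
    for i in range(1,n):
        if s[i,4]<15: continue
        q=P[(l==i)&(d>0)]
        print(k,s[i],ce[i].round(1),np.percentile(q,[2,25,50,75,98],axis=0).round(0).tolist())
cv2.imwrite('pics/c1.png',cv2.resize(im[110:270,230:400,::-1],None,fx=4.4,fy=3.7*1,interpolation=cv2.INTER_CUBIC))
E
```

```text
red [254 230  10   9  73] [258.4 233.9] [[361.0, -227.0, 135.0], [366.0, -221.0, 138.0], [371.0, -217.0, 140.0], [375.0, -211.0, 141.0], [380.0, -206.0, 144.0]]
```

View pics/c1.png

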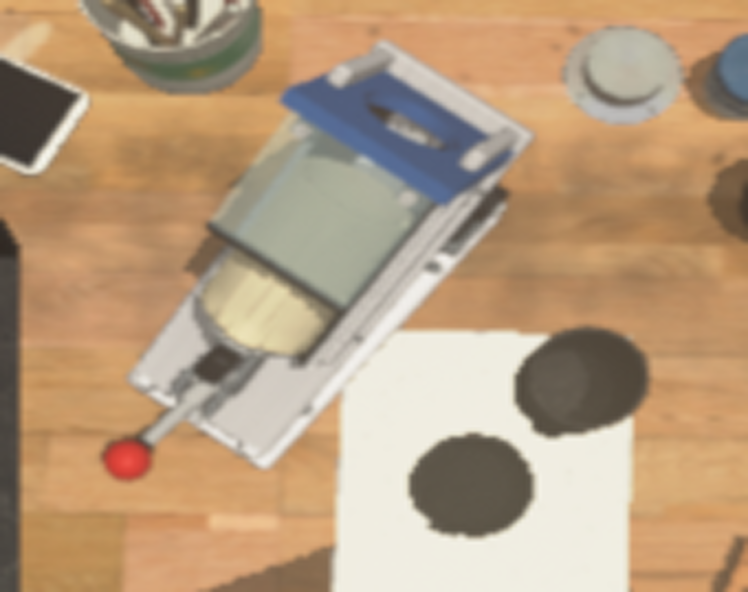

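The enlarged crop shows the red knob, lever and black grip, the ivory cup half under the clear shield, and the blue plate. The two black cups are to the right, at original pixels (337,240) and (361,213).

```bash
python3 - <<'E'
from h import *
z=np.load('pics/top0.npz'); im,d=z['im'],z['d']; c=get_calibration('top'); P=cloud(d,c)
h=cv2.cvtColor(im,cv2.COLOR_RGB2HSV)
for u,v in [(310,138),(335,160),(337,240),(361,212),(279,208),(290,192),(306,170)]: print((u,v),im[v,u],h[v,u],P[v,u].round(0))
H,S,V=h[...,0],h[...,1],h[...,2]
b=(H>100)&(H<125)&(S>100)&(V>50); k=(V<90)&(P[...,2]>50)
for nm,m0,(u0,v0,u1,v1) in [('blue',b,(285,115,360,175)),('black',k,(315,195,385,260)),('grip',k,(265,195,295,220))]:
    m=np.zeros((400,640),np.uint8); m[v0:v1,u0:u1]=m0[v0:v1,u0:u1]
    n,l,s,ce=cv2.connectedComponentsWithStats(m)
    for i in range(1,n):
        if s[i,4]<12: continue
        q=P[(l==i)&(d>0)]; pts=np.argwhere(l==i)[:,::-1]
        print(nm,s[i],ce[i].round(1),np.percentile(q,[2,50,98],axis=0).round(0).tolist(),cv2.minAreaRect(pts.astype(np.float32)))
        if nm=='blue': 
            t=q[q[:,2]>np.percentile(q[:,2],98)-8]
            print('top strip',np.percentile(q[:,2],98),cv2.minAreaRect(t[:,:2].astype(np.float32)))
E
```

```text
(310, 138) [ 82  94 125] [112  88 125] [ 568. -335.  249.]
(335, 160) [ 85  92 112] [112  61 112] [ 520. -387.  262.]
(337, 240) [93 86 73] [20 55 93] [ 359. -405.    2.]
(361, 212) [98 89 78] [17 52 98] [ 435. -470.    3.]
(279, 208) [80 71 63] [14 54 80] [ 431. -263.  141.]
(290, 192) [225 214 171] [ 24  61 225] [ 463. -291.  183.]
(306, 170) [172 176 155] [ 36  30 176] [ 502. -327.  241.]
blue [295 135  37  29 142] [312.7 148.7] [[513.0, -376.0, 268.0], [541.0, -342.0, 271.0], [566.0, -307.0, 274.0]] ((313.0, 149.00001525878906), (44.390586853027344, 3.270885467529297), 37.405357360839844)
top strip 274.0213728868664 ((539.663330078125, -341.67901611328125), (90.39772033691406, 6.5430521965026855), 53.32426834106445)
blue [321 138   7   5  16] [324.1 139.8] [[574.0, -371.0, 198.0], [579.0, -365.0, 199.0], [582.0, -359.0, 202.0]] ((324.2500305175781, 139.75001525878906), (7.071067810058594, 2.1213202476501465), 45.0)
top strip 201.9455889127416 ((578.4262084960938, -365.2898864746094), (15.58603572845459, 4.421146392822266), 48.959075927734375)
black [354 200  22  22 107] [368.9 206.8] [[409.0, -494.0, 53.0], [447.0, -486.0, 79.0], [457.0, -446.0, 106.0]] ((367.2440185546875, 207.94676208496094), (24.159109115600586, 13.87863540649414), 46.7357063293457)
black [348 209  11  18  41] [351.4 219.1] [[395.0, -450.0, 51.0], [410.0, -435.0, 72.0], [434.0, -430.0, 95.0]] ((351.3634948730469, 218.20176696777344), (18.357559204101562, 4.902612209320068), 60.64224624633789)
grip [275 204   9   9  52] [278.8 207.9] [[422.0, -271.0, 132.0], [431.0, -263.0, 137.0], [441.0, -253.0, 142.0]] ((279.0000305175781, 208.0000457763672), (5.656853675842285, 8.485280990600586), 45.0)
```

```bash
cat >> h.py <<'E'
def frame(yaw):  # columns: a (up rake), left, n
    u=np.array([np.cos(yaw),np.sin(yaw),0]);z=np.array([0,0,1.]);t=np.radians(32)
    return np.c_[np.cos(t)*u+np.sin(t)*z,np.cross(z,u),-np.sin(t)*u+np.cos(t)*z]
def plan(target,F,dz=0):
    s=read_state();R0=R.from_quat(s['ee_rot'])
    for sg in (1,-1):
        y=sg*F[:,1];zz=-F[:,2];Rt=R.from_matrix(np.c_[np.cross(y,zz),y,zz])
        print('shift cm',((target-s['position'])/10).round(2),'rot deg',np.degrees((Rt*R0.inv()).as_rotvec()).round(1))
E
python3 - <<'E'
from h import *
plan(np.array([363,-206,276]),frame(np.radians(-37.5)))
z=np.load('pics/top0.npz'); P=cloud(z['d'],get_calibration('top'))
m=P[225:256:2,322:354:2,2].round(0).astype(int);print(m)
E
```

```text
shift cm [20.02 39.69  4.57] rot deg [ -6.5 -32.5 -51.2]
shift cm [20.02 39.69  4.57] rot deg [-38.7   7.5 123.5]
[[  2   3   1   1  -3   0   1   4   1   2   1  -1   1   0   1   9]
 [ -1  -1   0  -3  -2   0  -1 107 110   0  -2  -1   3  -1  -1   2]
 [  1  -3  -4   0 100 111 108  74  74  95 110 109   1  -1  -1   0]
 [ -1   0   2 107 111   4   3   5   5   8  43  92 109  -1   1  -1]
 [ -3   1 109 112   6   5   2   3   2   4   3 994  84 110   1   0]
 [  2   2 108   6   4   2   5   1   4   6  -1   7  49 104 108   0]
 [  1 107   8   4   3   3   3   5   4   6   0   4  15  78 110   2]
 [ -1 108   4   4   4   2   1   4   3   5   6   4   4  62 108   2]
 [  0 108   3   1   0   4   7   5  -1   3   3   5   5  53 108   0]
 [ -2 108   5   0   2   4   5   5   2   3   3   2   0  57 108  -1]
 [  2 107   8   4   3   1   1   1   3   5   3   5  14  68 110   1]
 [  1   1 110   8   4   5   2   4   6   6   0   7  39  92 110  -1]
 [ -2   3 107   5   4   7   2   8   5   6   3  26  80 108   2   3]
 [ -1   1  -2 109 109   5   5   2   9   8  41  81 109   0   1  -1]
 [  0  -2  -2   3 108 109 105  78  76  94 111 111   2   0  -1   0]
 [  1   3   1   0   0  -1   4 107 109 110   0   1   1   1   3   2]]
```

```bash
python3 -m creep '{"translation":[[2.5,5,1.5],[5,10,3],[7.5,15,4],[10,20,5],[12.5,25,5],[15,30,5],[17.5,35,4.8],[20,39.7,4.6]],"delta_rot":[[-0.8,-4,-6.4],[-1.6,-8.1,-12.8],[-2.4,-12.2,-19.2],[-3.2,-16.2,-25.6],[-4,-20.3,-32],[-4.8,-24.4,-38.4],[-5.7,-28.4,-44.8],[-6.5,-32.5,-51.2]],"hand":[6,5,5,5,5,5,5,5]}' && python3 -m creep '{"translation":[[0,0,0],[0,0,0]],"delta_rot":[[0,0,0],[0,0,0]],"hand":[5,5]}'
python3 - <<'E'
from h import *
print(read_state())
c=get_calibration('wrist');im,d=get_image('wrist');print(c);cv2.imwrite('pics/w1.png',im[:,:,::-1]);np.savez('pics/w1.npz',im=im,d=d,**c)
im,d=get_image('scene');cv2.imwrite('pics/s1.png',im[:,:,::-1]);np.savez('pics/s1.npz',im=im,d=d)
E
```

```text
clock: 1.1
position: [324.0, -282.6, 280.4]
ee_rot: [0.254, 0.939, -0.089, 0.215]
contact_force: [0.3, 0.2, 0.9]
gripper_width: 50.3
grasp_force: 0.0
clock: 1.35
position: [324.1, -283.8, 280.6]
ee_rot: [0.253, 0.939, -0.089, 0.214]
contact_force: [0.1, -0.3, -0.1]
gripper_width: 50.3
grasp_force: 0.0
{'clock': 1.35, 'joints': array([-0.21272108, -0.24565952, -0.75700966,  0.321782  , -0.65578026,
       -2.09950547]), 'joint_vel': array([-0.02161243,  0.01376296,  0.01734422,  0.00115492,  0.00025883,
       -0.00716637]), 'joint_efforts': array([ 3.61242956e-01, -6.38247371e+00,  1.88151634e+01,  4.03721139e+00,
        6.96402937e-01, -4.85689641e-03]), 'position': array([ 324.07207607, -283.82413118,  280.55598451]), 'ee_rot': array([ 0.2526554 ,  0.93932512, -0.08851249,  0.21447404]), 'contact_force': array([ 0.09768671, -0.3480215 , -0.05626986]), 'wrist_torque': array([0.54208954, 0.65345573, 0.03392642]), 'grasp_force': 0.0, 'gripper_width': 50.278689693561084}
{'intrinsics': array([[309.88879267,   0.        , 321.20538967],
       [  0.        , 309.88879267, 195.78418305],
       [  0.        ,   0.        ,   1.        ]]), 'dist': array([-0.03338809,  0.        ,  0.        ,  0.        ,  0.        ]), 'xyz': array([ 209.71092227, -210.0836619 ,  370.41582819]), 'attitude': array([0.79716096, 0.46496979, 0.1660935 , 0.34749165])}
```

View pics/w1.png

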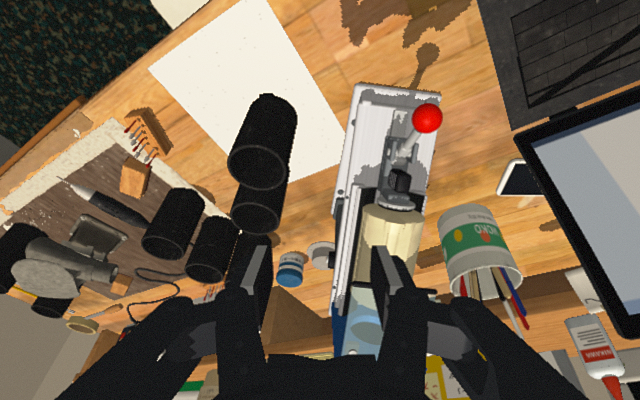

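The wrist view shows the knob at (427,118), the black grip at (400,180), the ivory cup at (390,230), and both black cups to the left at (262,150) and (258,210), clear of the cradle. The arm was speed-limited and stopped short of the target, so I'll measure here and then continue.

```bash
python3 - <<'E'
from h import *
z=np.load('pics/w1.npz'); im,d=z['im'],z['d']; c={k:z[k] for k in ('intrinsics','dist','xyz','attitude')}
P=cloud(d,c); F=frame(np.radians(-37.5)); O=np.array([499.5,-311,0])
# deck frame: origin at deck start surface
D0=O+np.array([np.cos(np.radians(-37.5)),np.sin(np.radians(-37.5)),0])*-118+[0,0,38]
L=(P-D0)@F
m=masks(im)['red']; n,l,s,ce=cv2.connectedComponentsWithStats(m.astype(np.uint8)); i=1+s[1:,4].argmax()
(u,v),r=cv2.minEnclosingCircle(np.argwhere(l==i)[:,::-1].astype(np.float32))
o,q=ray(u,v,c); q/=np.linalg.norm(q); rng=P[(l==i)]; rr=np.linalg.norm(rng-o,axis=1).min()
K=o+q*(rr+13); print('knob px',u,v,r,'world',K.round(1),'deck',((K-D0)@F).round(1))
# tri with top
zt=np.load('pics/top0.npz');ct=get_calibration('top');mt=masks(zt['im'])['red'];mt[:215]=0;mt[250:]=0;mt[:,:235]=0;mt[:,285:]=0
ut=np.argwhere(mt)[:,::-1].mean(0);o2,q2=ray(*ut,ct);q2/=np.linalg.norm(q2)
A=np.c_[q,-q2];t=np.linalg.lstsq(A,o2-o,rcond=None)[0];print('tri',(o+q*t[0]).round(1),(o2+q2*t[1]).round(1))
h=cv2.cvtColor(im,cv2.COLOR_RGB2HSV)
dark=h[...,2]<80
g=np.zeros_like(dark);g[165:205,380:420]=dark[165:205,380:420]
g&=(L[...,2]>60)&(L[...,2]<76);print('grip top',g.sum(),np.percentile(L[g],[3,50,97],axis=0).round(1))
# deck surface & edges
dk=(abs(L[...,2])<8)&(L[...,0]>0)&(L[...,0]<80)&(abs(L[...,1])<70); print('deck z',np.percentile(L[dk],[3,50,97],axis=0).round(1))
# ivory
iv=(h[...,0]>18)&(h[...,0]<34)&(h[...,1]>25)&(h[...,2]>150)&(L[...,2]>40)&(L[...,2]<100)&(abs(L[...,1])<45)&(L[...,0]>80)&(L[...,0]<250);print('ivory',np.percentile(L[iv],[1,50,99],axis=0).round(1))
# V-rails/blade edges by rows of s
for a in range(10,90,15):
    k=dk&(abs(L[...,0]-a)<6); print(a,np.percentile(L[k][:,1],[2,98]).round(1),np.median(L[k][:,2]).round(1))
s=read_state();print('tcp deck',((s['position']-D0)@F).round(1))
plan(s['position'],F)
E
```

```text
knob px 426.8152160644531 118.08695983886719 15.43574047088623 world [ 217.  -210.4  359.6] deck [ 28.5 -92.2 361.5]
tri [ 370.6 -216.3  130.9] [ 370.9 -215.1  131.1]
grip top 319 [[ 68.  -10.1  60.4]
 [ 77.7  -4.1  66.4]
 [ 99.2   3.6  68.3]]
deck z [[  2.4 -50.7  -2.6]
 [ 38.6 -21.8  -0.7]
 [ 77.4  44.    7.3]]
ivory [[115.1 -33.7  45.4]
 [131.9  -7.3  76.6]
 [175.   27.3  84.4]]
10 [-51.5  11.5] -0.5
25 [-51.2  45. ] -0.6
40 [-51.2  45.4] -0.7
55 [-51.2  45.3] -0.7
70 [-50.9  45.4] -0.8
85 [-49.1  45.4] -0.9
tcp deck [ 97.  -85.6 225.6]
shift cm [0. 0. 0.] rot deg [-0.3 -6.3 -6.3]
shift cm [0. 0. 0.] rot deg [-67.6  51.3 150.4]
```

```bash
cat >> h.py <<'E'
F=frame(np.radians(-37.5)); D0=np.array([405.9,-239.2,38.])
def go(t):
    s=read_state(); p=(s['position']-D0)@F; print('deck',p.round(1),'F',(s['contact_force']@F).round(1),'cm',(F@(np.array(t)-p)/10).round(2))
    plan(D0+F@np.array(t),F)
E
python3 -c "
from h import *
go([80,-3,130]);print(F.round(3))"
```

```text
deck [ 97.  -85.6 225.6] F [ 0.3  0.8 -0.3] cm [ 7.91  4.34 -9.01]
shift cm [ 7.91  4.34 -9.01] rot deg [-0.3 -6.3 -6.3]
shift cm [ 7.91  4.34 -9.01] rot deg [-67.6  51.3 150.4]
[[ 0.673  0.609 -0.42 ]
 [-0.516  0.793  0.323]
 [ 0.53  -0.     0.848]]
```

```bash
python3 -m creep '{"translation":[[1.6,0.9,-1.8],[3.2,1.7,-3.6],[4.8,2.6,-5.4],[6.3,3.5,-7.2],[7.9,4.3,-9],[7.9,4.3,-9],[7.9,4.3,-9],[7.9,4.3,-9]],"delta_rot":[[0,-1.3,-1.3],[0,-2.6,-2.6],[0,-3.9,-3.9],[-0.2,-5.2,-5.2],[-0.3,-6.3,-6.3],[-0.3,-6.3,-6.3],[-0.3,-6.3,-6.3],[-0.3,-6.3,-6.3]],"hand":[4.5,4.5,4.5,4.5,4.5,4.5,4.5,4.5]}'
python3 - <<'E'
from h import *
go([80,-3,46]); print(read_state()['joints'].round(2))
c=get_calibration('wrist');im,d=get_image('wrist');cv2.imwrite('pics/w2.png',im[:,:,::-1]);np.savez('pics/w2.npz',im=im,d=d,**{k:c[k] for k in('intrinsics','dist','xyz','attitude')})
P=cloud(d,c);L=(P-D0)@F;h=cv2.cvtColor(im,cv2.COLOR_RGB2HSV)
g=(abs(L[...,0]-80)<22)&(abs(L[...,1]+3)<20)&(L[...,2]>62)&(L[...,2]<74)&(h[...,2]<90)
print(g.sum(),np.percentile(L[g],[3,50,97],axis=0).round(1))
dk=(abs(L[...,2])<8)&(abs(L[...,0]-40)<20)&(abs(L[...,1])<70);print(np.percentile(L[dk],[3,50,97],axis=0).round(1))
E
```

```text
clock: 2.45
position: [405.2, -245.9, 199.8]
ee_rot: [0.308, 0.912, -0.085, 0.257]
contact_force: [-0.0, -0.1, 0.9]
gripper_width: 45.1
grasp_force: 0.0
deck [ 88.7  -5.7 135.3] F [ 0.5 -0.1  0.7] cm [ 3.33 -2.22 -8.04]
shift cm [ 3.33 -2.22 -8.04] rot deg [-0.5 -0.3 -0.3]
shift cm [ 3.33 -2.22 -8.04] rot deg [-75.3  57.2 153. ]
[-0.35 -0.07 -1.07  1.26 -0.16 -3.09]
579 [[68.  -9.5 63.3]
 [76.6 -1.9 66.8]
 [86.5  5.3 68.4]]
[[ 21.  -49.5  -2.1]
 [ 38.8 -18.2  -0.6]
 [ 58.5  45.5   0.8]]
```

View pics/w2.png

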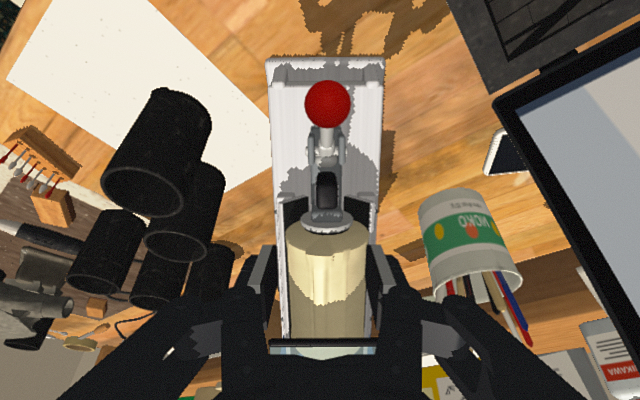

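The second wrist view shows the grip at (327,190), centred below the open fingers, with the knob at (327,104), the cup foot at (327,240) and the shield edge at (320,348). However, J3, J5 and J6 are at their limits. I'll fit the arm's kinematics to the recorded poses so I can choose a posture with margin.

```bash
cat > k.py <<'E'
from h import *
from scipy.optimize import least_squares
rot=lambda ax,t:R.from_rotvec(np.array(ax)*t)
def fk(q,p):
    h,a1,L2,a3,L4,L6=p
    A=rot([0,0,1],q[0]); B=A*rot([0,1,0],q[1]); C=B*rot([0,1,0],-q[2])
    D=C*rot([1,0,0],q[3])*rot([0,1,0],-q[4])*rot([1,0,0],q[5])
    return A.apply([a1,0,h])+B.apply([0,0,L2])+C.apply([L4,0,a3])+D.apply([L6,0,0]),D
S=read_state()
J=[[-1.04836595,.385598577,.00662322,-.000507,-1.19400255,-.258550],[-.21272108,-.24565952,-.75700966,.321782,-.65578026,-2.09950547],S['joints']]
X=[[162.8556,-602.8037,230.194],[324.072,-283.824,280.556],S['position']]
Q=[[-.131464724,.991320221,.001098,-.000197],[.2526554,.93932512,-.08851249,.21447404],S['ee_rot']]
E
python3 - <<'E'
from k import *
print(repr(S['joints']),repr(S['position']),repr(S['ee_rot']))
for j,q in zip(J,Q):
    _,D=fk(j,[0]*6); T=R.from_quat(q)
    print('toolz',T.apply([0,0,1]).round(3),'fkx',D.apply([1,0,0]).round(3), 'D^-1T',(D.inv()*T).as_matrix().round(2).tolist())
f=lambda p:np.r_[np.concatenate([fk(j,p)[0]-x for j,x in zip(J,X)]),(p-[200,0,400,0,400,200])*1e-4]
r=least_squares(f,[200,0,400,0,400,200]);print(r.x.round(1),f(r.x)[:9].round(1))
E
```

```text
array([-0.34608568, -0.07415158, -1.06735937,  1.26546283, -0.16107609,
       -3.09501683]) array([ 405.27071329, -245.61269826,  199.77149578]) array([ 0.30748564,  0.91218588, -0.08486142,  0.25723149])
toolz [-0.001  0.002 -1.   ] fkx [-0.001  0.002 -1.   ] D^-1T [[0.0, -0.0, 1.0], [-0.87, 0.49, 0.0], [-0.49, -0.87, 0.0]]
toolz [ 0.358 -0.275 -0.892] fkx [ 0.44   0.102 -0.892] D^-1T [[0.1, 0.36, 0.93], [0.86, -0.5, 0.1], [0.5, 0.79, -0.36]]
toolz [ 0.417 -0.313 -0.853] fkx [ 0.521 -0.025 -0.853] D^-1T [[0.08, 0.29, 0.95], [0.87, -0.49, 0.08], [0.49, 0.82, -0.29]]
[-793.   840.3  -83.   239.6 -316.6 -812.3] [139.6  78.4  51.9   4.7  52.6 -65.4  -5.9 -30.5  13.6]
```

```bash
sed -i 's/rot(\[1,0,0\],q\[3\])/rot([1,0,0],-q[3])/;s/rot(\[1,0,0\],q\[5\])/rot([1,0,0],-q[5])/' k.py
python3 - <<'E'
from k import *
for j,q in zip(J,Q):
    _,D=fk(j,[0]*6); T=R.from_quat(q)
    print('toolz',T.apply([0,0,1]).round(3),'fkx',D.apply([1,0,0]).round(3), 'D^-1T',(D.inv()*T).as_matrix().round(2).tolist())
f=lambda p:np.r_[np.concatenate([fk(j,p)[0]-x for j,x in zip(J,X)]),(p-[200,0,400,0,400,200])*1e-3]
r=least_squares(f,[200,0,400,0,400,200]);print(r.x.round(1),f(r.x)[:9].round(1))
E
```

```text
toolz [-0.001  0.002 -1.   ] fkx [-0.001  0.002 -1.   ] D^-1T [[0.0, 0.0, 1.0], [-1.0, 0.0, 0.0], [-0.0, -1.0, 0.0]]
toolz [ 0.358 -0.275 -0.892] fkx [ 0.358 -0.275 -0.892] D^-1T [[0.0, -0.0, 1.0], [-1.0, -0.0, 0.0], [0.0, -1.0, -0.0]]
toolz [ 0.417 -0.313 -0.853] fkx [ 0.417 -0.313 -0.853] D^-1T [[0.0, 0.0, 1.0], [-1.0, 0.0, 0.0], [-0.0, -1.0, 0.0]]
[ 423.9 -158.2  903.9    2.8  454.6  878.5] [138.5  80.2 -12.8   9.9  38.4  16.2 -15.  -38.   -3.4]
```

```bash
sed -i 's/h,a1,L2,a3,L4,L6=p/h,a1,L2,a3,L4,L6,b=p/;s/\[a1,0,h\]/[a1,b,h]/' k.py
python3 - <<'E'
from k import *
f=lambda p:np.r_[np.concatenate([fk(j,p)[0]-x for j,x in zip(J,X)]),(p-[200,0,400,0,400,200,-150])*1e-3]
r=least_squares(f,[200,0,400,0,400,200,-150]);print(r.x.round(1),f(r.x)[:9].round(1))
E
```

```text
[-107.5  277.9  472.9  106.2  117.8  140.1 -138. ] [ 19.1  10.4  15.4   7.4  43.5 -19.4 -21.  -62.4   4. ]
```

```bash
python3 - <<'E'
from k import *
rows=[]
def mats(q):
    A=rot([0,0,1],q[0]);B=A*rot([0,1,0],q[1]);C=B*rot([0,1,0],-q[2]);E=C*rot([1,0,0],-q[3]);G=E*rot([0,1,0],-q[4]);D=G*rot([1,0,0],-q[5])
    return [m.as_matrix() for m in (A,B,C,E,G,D)]
def test(names):
    Am=np.vstack([np.column_stack([mats(j)['ABCEGD'.index(n[0])][:,'xyz'.index(n[1])] for n in names]) for j in J])
    b=np.concatenate(X);reg=1e-3*np.eye(len(names))
    p=np.linalg.lstsq(np.vstack([Am,reg]),np.r_[b,np.zeros(len(names))],rcond=None)[0]
    print(names,p.round(0),'res',(Am@p-b).round(1))
test('Az Bz Cx Cz Dx'.split())
test('Az Bz Cx Cz Dx Ax'.split())
test('Az Bz Cx Cz Dx Cy Ey'.split())
test('Az Bz Cx Cz Dx Cy Gz'.split())
test('Az Bz Cx Cz Dx Gz Gy'.split())
test('Az Bz Cx Cz Dx Dy Dz'.split())
test('Az Bz Cx Cz Dx Ax Ay'.split())
E
```

```text
['Az', 'Bz', 'Cx', 'Cz', 'Dx'] [341. 811. 335. -25. 740.] res [139.4  78.5 -25.   21.6  63.3   0.9  -1.1 -20.4  24.2]
['Az', 'Bz', 'Cx', 'Cz', 'Dx', 'Ax'] [ 424.  904.  455.    3.  878. -158.] res [138.5  80.2 -12.8   9.9  38.4  16.2 -15.  -38.   -3.4]
['Az', 'Bz', 'Cx', 'Cz', 'Dx', 'Cy', 'Ey'] [ 161.  565.  422.    0.  298.   -0. -160.] res [-0.  0.  0. -0.  0.  0.  0.  0. -0.]
['Az', 'Bz', 'Cx', 'Cz', 'Dx', 'Cy', 'Gz'] [ -37.  661.  175.  172.  454. -153.  128.] res [  5.5   4.7 -14.1   0.3   0.8  28.5  -6.6  -6.1 -14.4]
['Az', 'Bz', 'Cx', 'Cz', 'Dx', 'Gz', 'Gy'] [ 161.  565.  422.    0.  298.    0. -160.] res [-0.  0.  0. -0.  0.  0.  0.  0. -0.]
['Az', 'Bz', 'Cx', 'Cz', 'Dx', 'Dy', 'Dz'] [ 725.  817.  381.  -73. 1039. -163.   15.] res [ -1.   -1.5   3.9   8.6  36.4 -12.8 -10.5 -36.3   8.9]
['Az', 'Bz', 'Cx', 'Cz', 'Dx', 'Ax', 'Ay'] [-108.  473.  118.  106.  140.  278. -138.] res [ 19.1  10.4  15.4   7.4  43.5 -19.4 -21.  -62.4   4. ]
```

The kinematics fit exactly, with a 160 mm offset on the wrist. Next, solve IK for the candidate tool tilts and both half-turns.

```bash
cat >> k.py <<'E'
def fk2(q):
    A=rot([0,0,1],q[0]);B=A*rot([0,1,0],q[1]);C=B*rot([0,1,0],-q[2]);E=C*rot([1,0,0],-q[3]);D=E*rot([0,1,0],-q[4])*rot([1,0,0],-q[5])
    return A.apply([0,0,161.])+B.apply([0,0,565.])+C.apply([422.,0,0])+E.apply([0,-160.,0])+D.apply([298.,0,0]), D*R.from_matrix([[0,0,1],[-1,0,0],[0,-1,0]])
lo=np.array([-3.14,-1.21,-1.07,-3.16,-2.99,-3.1]);hi=np.array([3.14,2.06,1.41,2.05,-.16,3.1])
def toolR(sg,tilt,roll=0,Fm=F):  # tilt deg from -n toward vertical (about left axis); roll about tool z
    y=sg*Fm[:,1];zz=-Fm[:,2];T=R.from_matrix(np.c_[np.cross(y,zz),y,zz])
    return rot(Fm[:,1],np.radians(tilt))*T*rot([0,0,1],np.radians(roll))
def ik(t,T,seeds=30,rng=np.random.default_rng(0),q0=None):
    out=[];P=D0+F@np.array(t)
    def f(q):
        p,r=fk2(q);return np.r_[(p-P)/300,(r*T.inv()).as_rotvec()]
    for k in range(seeds):
        s=q0 if q0 is not None and k==0 else rng.uniform(lo,hi)
        s=np.clip(s,lo+.001,hi-.001); r=least_squares(f,s,bounds=(lo,hi))
        if np.linalg.norm(r.fun)<1e-4:
            m=np.minimum(r.x-lo,hi-r.x).min()
            if not any(abs(r.x-o[1]).max()<.02 for o in out): out.append((m,r.x))
    return sorted(out,key=lambda o:-o[0])
E
python3 - <<'E'
from k import *
for sg in (1,-1):
  for tilt in (-10,0,5,10,15):
    for t in ([80,-3,50],[130,-3,50]):
      s=ik(t,toolR(sg,tilt),16); print(sg,tilt,t[0],len(s),[(round(m,2),x.round(2).tolist()) for m,x in s[:2]])
print(toolR(1,10).apply([0,0,1]))
E
```

```text
1 -10 80 0 []
1 -10 130 0 []
1 0 80 0 []
1 0 130 0 []
1 5 80 0 []
1 5 130 0 []
1 10 80 1 [(np.float64(0.01), [-0.28, 0.15, -0.95, 0.93, -0.17, -2.85])]
1 10 130 1 [(np.float64(0.17), [-0.21, 0.19, -0.74, 0.51, -0.33, -2.47])]
1 15 80 1 [(np.float64(0.22), [-0.17, 0.19, -0.76, 0.37, -0.38, -2.39])]
1 15 130 1 [(np.float64(0.34), [-0.2, 0.22, -0.6, 0.27, -0.5, -2.24])]
-1 -10 80 0 []
-1 -10 130 0 []
-1 0 80 0 []
-1 0 130 0 []
-1 5 80 0 []
-1 5 130 0 []
-1 10 80 1 [(np.float64(0.01), [-0.28, 0.15, -0.95, 0.93, -0.17, 0.29])]
-1 10 130 1 [(np.float64(0.17), [-0.21, 0.19, -0.74, 0.51, -0.33, 0.67])]
-1 15 80 1 [(np.float64(0.22), [-0.17, 0.19, -0.76, 0.37, -0.38, 0.75])]
-1 15 130 1 [(np.float64(0.34), [-0.2, 0.22, -0.6, 0.27, -0.5, 0.9])]
[ 0.29719539 -0.22804605 -0.92718385]
```

```bash
cat >> k.py <<'E'
def pl(t,tilt,sg=1,Fm=F,roll=0):
    s=read_state();p=(s['position']-D0)@F;T=toolR(sg,tilt,roll)
    print('deck',p.round(1),'Force deck',(s['contact_force']@F).round(1),'q',s['joints'].round(2),'w',round(s['gripper_width'],1))
    print('-> cm',(F@(np.array(t)-p)/10).round(2),'rot',np.degrees((T*R.from_quat(s['ee_rot']).inv()).as_rotvec()).round(1))
    for m,x in ik(t,T,4,q0=s['joints'])[:1]: print('   ik',round(m,2),x.round(2))
E
python3 - <<'E'
from k import *
pl([89,-2.5,112],13); pl([75,-2.5,51],13); pl([125,-2.5,51],13)
E
```

```text
deck [ 88.6  -5.5 135.4] Force deck [-0.1  0.7  0.5] q [-0.35 -0.07 -1.07  1.27 -0.16 -3.1 ] w 44.9
-> cm [ 1.19 -0.54 -1.96] rot [ 7.4 10.  -0.3]
   ik 0.32 [-0.12  0.05 -0.75  0.35 -0.51 -2.39]
deck [ 88.6  -5.5 135.4] Force deck [-0.1  0.7  0.5] q [-0.35 -0.07 -1.07  1.27 -0.16 -3.1 ] w 44.9
-> cm [ 2.81 -1.78 -7.88] rot [ 7.4 10.  -0.3]
   ik 0.14 [-0.18  0.17 -0.84  0.53 -0.3  -2.53]
deck [ 88.6  -5.5 135.4] Force deck [-0.1  0.7  0.5] q [-0.35 -0.07 -1.07  1.27 -0.16 -3.1 ] w 44.9
-> cm [ 6.18 -4.37 -5.23] rot [ 7.4 10.  -0.3]
   ik 0.27 [-0.2   0.2  -0.67  0.35 -0.43 -2.33]
```

```bash
python3 -m creep '{"translation":[[0,0,0],[0.3,-0.1,-0.3],[0.6,-0.3,-0.8],[0.9,-0.4,-1.4],[1.2,-0.5,-2],[1.2,-0.5,-2],[1.2,-0.5,-2],[1.2,-0.5,-2]],"delta_rot":[[2,3,0],[4,6,-0.2],[6,8,-0.3],[7.4,10,-0.3],[7.4,10,-0.3],[7.4,10,-0.3],[7.4,10,-0.3],[7.4,10,-0.3]],"hand":[4.5,4.5,4.5,4.5,4.5,4.5,4.5,4.5]}'
python3 - <<'E'
from k import *
pl([75,-2.5,51],13)
E
```

```text
clock: 3.5
position: [416.3, -250.5, 179.0]
ee_rot: [0.317, 0.934, -0.053, 0.156]
contact_force: [0.9, -1.0, 0.2]
gripper_width: 45.1
grasp_force: 0.0
deck [ 87.6  -2.6 111.6] Force deck [ 1.2 -0.2 -0.5] q [-0.12  0.05 -0.75  0.35 -0.51 -2.39] w 45.1
-> cm [ 1.71 -1.3  -5.8 ] rot [-0.  -0.1  0. ]
   ik 0.14 [-0.18  0.17 -0.84  0.53 -0.3  -2.53]
```

Good posture. Descend and grip.

```bash
python3 -m creep '{"translation":[[0.4,-0.3,-1.4],[0.8,-0.6,-2.8],[1.2,-0.9,-4.2],[1.5,-1.1,-5.2],[1.7,-1.3,-5.8],[1.7,-1.3,-5.8],[1.7,-1.3,-5.8],[1.7,-1.3,-5.8]],"delta_rot":[[0,0,0],[0,0,0],[0,0,0],[0,0,0],[0,0,0],[0,0,0],[0,0,0],[0,0,0]],"hand":[4.5,4.5,4.5,4.5,4.5,4.5,0.8,0.8]}' && python3 -m creep '{"translation":[[0,0,0],[0,0,0],[0,0,0]],"delta_rot":[[0,0,0],[0,0,0],[0,0,0]],"hand":[0.8,0.8,0.8]}'
python3 - <<'E'
from k import *
pl([123,-2.5,51],13)
im,d=get_image('wrist');cv2.imwrite('pics/w3.png',im[:,:,::-1])
E
```

```text
clock: 4.5
position: [434.4, -263.1, 121.7]
ee_rot: [0.316, 0.934, -0.053, 0.156]
contact_force: [-0.3, 2.5, 1.8]
gripper_width: 14.6
grasp_force: 58.4
clock: 4.88
position: [434.5, -263.1, 121.7]
ee_rot: [0.316, 0.934, -0.053, 0.156]
contact_force: [-2.3, 5.4, 6.3]
gripper_width: 14.5
grasp_force: 59.1
deck [75.9 -1.6 51.3] Force deck [-1.   2.9  8.1] q [-0.18  0.17 -0.84  0.52 -0.3  -2.53] w 14.5
-> cm [ 3.12 -2.51  2.47] rot [-0.  -0.  -0.1]
   ik 0.26 [-0.19  0.2  -0.67  0.36 -0.42 -2.34]
```

View pics/w3.png

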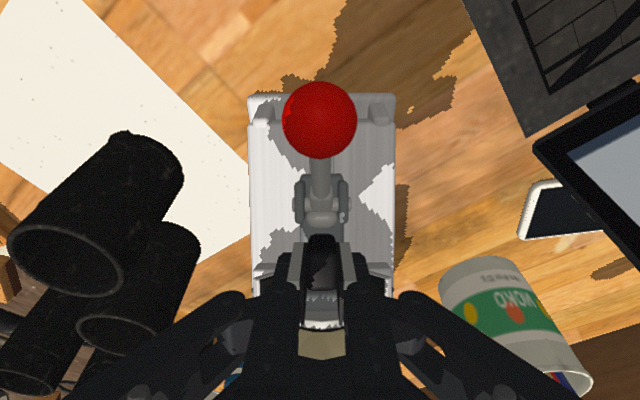

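The fingers hold the grip between the pads at (322,270), and the lever and knob behind it at (320,120) are free. Pushing uphill slowly.

```bash
python3 -m creep '{"translation":[[0.3,-0.2,0.2],[0.6,-0.5,0.5],[1.0,-0.8,0.8],[1.4,-1.05,1.1],[1.7,-1.3,1.35],[2.0,-1.55,1.6],[2.35,-1.8,1.85],[2.7,-2.06,2.12]],"delta_rot":[[0,0,0],[0,0,0],[0,0,0],[0,0,0],[0,0,0],[0,0,0],[0,0,0],[0,0,0]],"hand":[0.8,0.8,0.8,0.8,0.8,0.8,0.8,0.8]}'
python3 - <<'E'
from k import *
pl([123,-2.5,51],13)
E
```

```text
clock: 5.92
position: [458.9, -281.6, 140.9]
ee_rot: [0.316, 0.935, -0.052, 0.153]
contact_force: [-7.8, 20.7, 7.1]
gripper_width: 14.5
grasp_force: 59.9
deck [112.   -1.4  51.3] Force deck [-12.2  11.7  16. ] q [-0.19  0.19 -0.7   0.37 -0.41 -2.36] w 14.5
-> cm [ 0.68 -0.66  0.56] rot [-0.2 -0.3 -0.1]
   ik 0.26 [-0.19  0.2  -0.67  0.36 -0.42 -2.34]
```

```bash
python3 -m creep '{"translation":[[0.15,-0.05,0.17],[0.3,-0.12,0.3],[0.45,-0.22,0.4],[0.55,-0.31,0.5],[0.69,-0.41,0.61],[0.69,-0.41,0.61]],"delta_rot":[[0,0,0],[0,0,0],[0,0,0],[0,0,0],[0,0,0],[0,0,0]],"hand":[0.8,0.8,0.8,0.8,0.8,0.8]}'
python3 - <<'E'
from k import *
pl([123,-2.5,51],13)
E
```

```text
clock: 6.68
position: [464.9, -286.1, 145.6]
ee_rot: [0.317, 0.935, -0.053, 0.152]
contact_force: [-4.6, 13.6, -0.1]
gripper_width: 14.6
grasp_force: 58.9
deck [120.9  -1.3  51.3] Force deck [-10.2   8.    6.2] q [-0.19  0.2  -0.67  0.35 -0.44 -2.33] w 14.6
-> cm [ 0.08 -0.22  0.08] rot [-0.2 -0.5 -0. ]
   ik 0.26 [-0.19  0.2  -0.67  0.36 -0.42 -2.34]
```

```bash
python3 -m creep '{"translation":[[0.1,-0.05,0.08],[0.2,-0.1,0.16],[0.2,-0.1,0.16]],"delta_rot":[[0,0,0],[0,0,0],[0,0,0]],"hand":[0.8,0.8,0.8]}'; python3 -c "
from k import *
pl([123,-2.5,51],13)"
python3 -m creep '{"translation":[[0.1,-0.05,0.08],[0.2,-0.12,0.16],[0.2,-0.12,0.16]],"delta_rot":[[0,0,0],[0,0,0],[0,0,0]],"hand":[0.8,0.8,0.8]}'; python3 -c "
from k import *
pl([123,-2.5,51],13)"
```

```text
clock: 7.05
position: [466.2, -287.1, 146.6]
ee_rot: [0.317, 0.935, -0.053, 0.151]
contact_force: [-5.0, 13.4, -1.9]
gripper_width: 14.8
grasp_force: 58.7
deck [122.9  -1.3  51.3] Force deck [-11.3   7.6   4.8] q [-0.19  0.2  -0.66  0.34 -0.44 -2.32] w 14.8
-> cm [-0.05 -0.12 -0.02] rot [-0.2 -0.6  0. ]
   ik 0.26 [-0.19  0.2  -0.67  0.36 -0.42 -2.34]
clock: 7.42
position: [467.9, -288.3, 148.0]
ee_rot: [0.317, 0.935, -0.053, 0.151]
contact_force: [-4.7, 12.0, -2.7]
gripper_width: 14.8
grasp_force: 58.6
deck [125.4  -1.2  51.3] Force deck [-10.7   6.7   3.6] q [-0.19  0.2  -0.65  0.33 -0.45 -2.32] w 14.8
-> cm [-0.22  0.01 -0.15] rot [-0.2 -0.6  0. ]
   ik 0.26 [-0.19  0.2  -0.67  0.36 -0.42 -2.34]
```

```bash
python3 -m creep '{"translation":[[0.1,-0.07,0.08],[0.2,-0.15,0.16],[0.2,-0.15,0.16]],"delta_rot":[[0,0,0],[0,0,0],[0,0,0]],"hand":[0.8,0.8,0.8]}'; python3 -c "
from k import *
pl([123,-2.5,51],13)"
python3 -m creep '{"translation":[[0.1,-0.07,0.08],[0.2,-0.15,0.16],[0.2,-0.15,0.16]],"delta_rot":[[0,0,0],[0,0,0],[0,0,0]],"hand":[0.8,0.8,0.8]}'; python3 -c "
from k import *
pl([123,-2.5,51],13)"
```

```text
clock: 7.8
position: [468.1, -288.6, 148.1]
ee_rot: [0.318, 0.935, -0.052, 0.149]
contact_force: [-7.6, 20.9, -1.2]
gripper_width: 14.3
grasp_force: 59.1
deck [125.7  -1.3  51.3] Force deck [-16.6  12.    8.9] q [-0.19  0.2  -0.64  0.33 -0.46 -2.31] w 14.3
-> cm [-0.24  0.03 -0.17] rot [-0.4 -0.8  0.1]
   ik 0.26 [-0.19  0.2  -0.67  0.36 -0.42 -2.34]
clock: 8.18
position: [468.1, -288.7, 148.2]
ee_rot: [0.318, 0.935, -0.052, 0.146]
contact_force: [-11.1, 29.3, -0.6]
gripper_width: 14.5
grasp_force: 59.6
deck [125.8  -1.4  51.3] Force deck [-23.   16.5  13.6] q [-0.19  0.21 -0.64  0.32 -0.47 -2.3 ] w 14.5
-> cm [-0.24  0.05 -0.18] rot [-0.5 -1.   0.1]
   ik 0.26 [-0.19  0.2  -0.67  0.36 -0.42 -2.34]
```

The travel of 50 mm and the hard stop with force rising to 23 N say the body is home. Release and back out.

```bash
python3 -m creep '{"translation":[[0,0,0],[0,0,0],[0,0,0],[-0.5,0.4,1.9],[-1,0.8,3.8],[-1.5,1.2,5.7],[-2.1,1.6,7.6],[-2.1,1.6,7.6]],"delta_rot":[[0,0,0],[0,0,0],[0,0,0],[0,0,0],[0,0,0],[0,0,0],[0,0,0],[0,0,0]],"hand":[4.5,4.5,4.5,4.5,4.5,4.5,4.5,4.5]}'
python3 - <<'E'
from k import *
pl([60,-2.5,150],13)
c=get_calibration('wrist');im,d=get_image('wrist');cv2.imwrite('pics/w4.png',im[:,:,::-1])
m=masks(im)['red'];n,l,s,ce=cv2.connectedComponentsWithStats(m.astype(np.uint8));i=1+s[1:,4].argmax()
o,q=ray(*ce[i],c);q/=np.linalg.norm(q)
ct=get_calibration('top');im,d=get_image('top');cv2.imwrite('pics/t4.png',im[:,:,::-1]);mt=masks(im)['red'];mt[:130]=0;mt[250:]=0;mt[:,:235]=0;mt[:,330:]=0;print(mt.sum())
if mt.sum()>10:
    o2,q2=ray(*np.argwhere(mt)[:,::-1].mean(0),ct);q2/=np.linalg.norm(q2);t=np.linalg.lstsq(np.c_[q,-q2],o2-o,rcond=None)[0]
    print('knob',((o+q*t[0]-D0)@F).round(1),((o2+q2*t[1]-D0)@F).round(1))
# else intersect with deck plane left=-2.5
t=(-2.5-(o-D0)@F[:,1])/(q@F[:,1]); print('knob px',ce[i],'cam deck',((o-D0)@F).round(1),'dir',(q@F).round(3))
E
```

```text
clock: 9.18
position: [456.0, -277.7, 232.8]
ee_rot: [0.317, 0.934, -0.053, 0.158]
contact_force: [-0.8, 0.7, -0.2]
gripper_width: 45.3
grasp_force: 0.0
deck [156.8  -0.  131.8] Force deck [-1.   0.1  0.4] q [-0.16  0.07 -0.54  0.25 -0.68 -2.24] w 45.3
-> cm [-7.43  5.39 -3.58] rot [0.  0.2 0. ]
   ik 0.26 [-0.05 -0.06 -0.81  0.35 -0.58 -2.45]
1
knob px [317.3813314  84.447178 ] cam deck [109.2  -0.8 287.7] dir [-0.244 -0.01  -0.97 ]
```

View pics/w4.png

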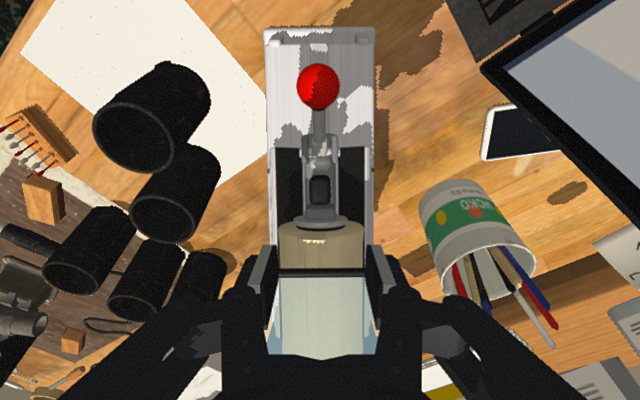

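The wrist view shows the cup's foot close under the shield edge (320,273). The knob is at (317,84), which puts it at deck (62,-2.7,100), as expected after 50 mm of travel. The black cups are undisturbed.

```bash
python3 - <<'E'
from k import *
for tilt in (13,18,25,32):
    for t in ([28,-2.5,150],[28,-2.5,93],[96,-2.5,95]):
        s=ik(t,toolR(1,tilt),8,q0=np.array([-.16,.07,-.54,.25,-.68,-2.24]));print(tilt,t,[(round(m,2),x.round(2).tolist()) for m,x in s[:1]])
pl([100,-2.5,160],20);pl([28,-2.5,150],20);pl([28,-2.5,93],20)
E
```

```text
13 [28, -2.5, 150] [(np.float64(0.17), [-0.0, -0.09, -0.9, 0.4, -0.53, -2.55])]
13 [28, -2.5, 93] [(np.float64(0.1), [-0.1, 0.04, -0.97, 0.57, -0.32, -2.65])]
13 [96, -2.5, 95] [(np.float64(0.32), [-0.14, 0.09, -0.74, 0.35, -0.48, -2.38])]
18 [28, -2.5, 150] [(np.float64(0.28), [-0.03, -0.05, -0.79, 0.24, -0.65, -2.38])]
18 [28, -2.5, 93] [(np.float64(0.24), [-0.08, 0.08, -0.83, 0.29, -0.48, -2.38])]
18 [96, -2.5, 95] [(np.float64(0.45), [-0.15, 0.12, -0.62, 0.2, -0.62, -2.22])]
25 [28, -2.5, 150] [(np.float64(0.41), [-0.08, 0.01, -0.66, 0.09, -0.8, -2.21])]
25 [28, -2.5, 93] [(np.float64(0.39), [-0.12, 0.13, -0.68, 0.1, -0.66, -2.18])]
25 [96, -2.5, 95] [(np.float64(0.58), [-0.19, 0.18, -0.49, 0.08, -0.79, -2.09])]
32 [28, -2.5, 150] [(np.float64(0.52), [-0.13, 0.07, -0.55, 0.0, -0.95, -2.1])]
32 [28, -2.5, 93] [(np.float64(0.51), [-0.16, 0.19, -0.56, -0.0, -0.83, -2.06])]
32 [96, -2.5, 95] [(np.float64(0.69), [-0.22, 0.23, -0.38, 0.0, -0.96, -2.0])]
deck [154.7  -0.6 130.3] Force deck [-0.2  1.8 -0.2] q [-0.16  0.07 -0.54  0.25 -0.68 -2.24] w 45.1
-> cm [-5.05  3.63 -0.37] rot [4.2 5.5 0. ]
   ik 0.52 [-0.12  0.02 -0.55  0.14 -0.83 -2.19]
deck [154.7  -0.6 130.3] Force deck [-0.2  1.8 -0.2] q [-0.16  0.07 -0.54  0.25 -0.68 -2.24] w 45.1
-> cm [-9.47  7.02 -5.04] rot [4.2 5.5 0. ]
   ik 0.32 [-0.04 -0.04 -0.75  0.19 -0.69 -2.32]
deck [154.7  -0.6 130.3] Force deck [-0.2  1.8 -0.2] q [-0.16  0.07 -0.54  0.25 -0.68 -2.24] w 45.1
-> cm [-7.07  5.18 -9.87] rot [4.2 5.5 0. ]
   ik 0.29 [-0.09  0.09 -0.78  0.22 -0.53 -2.31]
```

```bash
python3 -m creep '{"translation":[[-1.5,1.1,1],[-3.3,2.4,0.8],[-5,3.6,0],[-6.6,4.8,-1.6],[-8.2,6,-3.4],[-9.7,7.2,-5.2],[-9.7,7.2,-5.2],[-9.7,7.2,-5.2]],"delta_rot":[[1,1.3,0],[2,2.6,0],[3,4,0],[4.2,5.5,0],[4.2,5.5,0],[4.2,5.5,0],[4.2,5.5,0],[4.2,5.5,0]],"hand":[0,0,0,0,0,0,0,0]}'
python3 - <<'E'
from k import *
pl([24,-2.5,93],20)
E
```

```text
clock: 10.28
position: [358.7, -205.4, 179.0]
ee_rot: [0.319, 0.942, -0.034, 0.099]
contact_force: [0.2, 0.3, 0.1]
gripper_width: -0.3
grasp_force: 0.0
deck [ 25.5  -1.9 150.4] Force deck [0.1 0.4 0.1] q [-0.03 -0.04 -0.76  0.19 -0.69 -2.33] w -0.3
-> cm [ 2.27 -1.82 -4.95] rot [ 0.  0. -0.]
   ik 0.28 [-0.09  0.09 -0.79  0.22 -0.52 -2.32]
```

```bash
python3 -m creep '{"translation":[[0.6,-0.5,-1.3],[1.2,-0.9,-2.6],[1.8,-1.4,-3.9],[2.3,-1.8,-4.95],[2.3,-1.8,-4.95],[2.3,-1.8,-4.95]],"delta_rot":[[0,0,0],[0,0,0],[0,0,0],[0,0,0],[0,0,0],[0,0,0]],"hand":[0,0,0,0,0,0]}'; python3 -c "
from k import *
pl([70,-2.5,94],20)"
```

```text
clock: 11.02
position: [381.2, -223.4, 129.5]
ee_rot: [0.32, 0.942, -0.034, 0.099]
contact_force: [-0.4, 0.7, 0.1]
gripper_width: 0.0
grasp_force: 0.0
deck [23.7 -2.5 93.1] Force deck [-0.6  0.3  0.5] q [-0.09  0.09 -0.79  0.23 -0.52 -2.32] w 0.0
-> cm [ 3.08 -2.36  2.53] rot [ 0. -0.  0.]
   ik 0.41 [-0.14  0.12 -0.66  0.18 -0.62 -2.22]
```

```bash
python3 -m creep '{"translation":[[0.4,-0.3,0.3],[0.8,-0.6,0.6],[1.2,-0.9,1.0],[1.6,-1.2,1.3],[2,-1.5,1.6],[2.4,-1.8,2],[2.8,-2.1,2.3],[3.1,-2.4,2.5]],"delta_rot":[[0,0,0],[0,0,0],[0,0,0],[0,0,0],[0,0,0],[0,0,0],[0,0,0],[0,0,0]],"hand":[0,0,0,0,0,0,0,0]}'; python3 -c "
from k import *
pl([90,-2.5,95],20)"
```

```text
clock: 12.02
position: [406.0, -246.2, 152.5]
ee_rot: [0.321, 0.942, -0.035, 0.093]
contact_force: [-7.0, 5.0, 3.8]
gripper_width: 0.3
grasp_force: 3.7
deck [64.4 -5.5 94.8] Force deck [-5.3 -0.3  7.8] q [-0.14  0.12 -0.66  0.18 -0.63 -2.22] w 0.3
-> cm [ 1.9  -1.08  1.37] rot [-0.1 -0.7  0.1]
   ik 0.47 [-0.16  0.13 -0.6   0.16 -0.66 -2.19]
```

```bash
python3 -m creep '{"translation":[[0.5,-0.25,0.35],[0.9,-0.5,0.65],[1.3,-0.75,0.95],[1.7,-0.95,1.2],[1.9,-1.1,1.37],[1.9,-1.1,1.37]],"delta_rot":[[0,0,0],[0,0,0],[0,0,0],[0,0,0],[0,0,0],[0,0,0]],"hand":[0,0,0,0,0,0]}'; python3 -c "
from k import *
pl([96,-2.5,95],20)"
```

```text
clock: 12.78
position: [423.8, -255.6, 163.5]
ee_rot: [0.321, 0.942, -0.033, 0.09]
contact_force: [-13.1, 15.0, 0.6]
gripper_width: -0.1
grasp_force: 9.3
deck [87.  -2.1 93.6] Force deck [-16.2   3.9  10.9] q [-0.16  0.14 -0.59  0.15 -0.68 -2.18] w -0.1
-> cm [ 0.52 -0.45  0.59] rot [-0.4 -1.   0.2]
   ik 0.49 [-0.16  0.14 -0.58  0.16 -0.67 -2.18]
```

```bash
python3 -m creep '{"translation":[[0.1,-0.08,0.08],[0.2,-0.15,0.16],[0.3,-0.22,0.24],[0.3,-0.22,0.24]],"delta_rot":[[0,0,0],[0,0,0],[0,0,0],[0,0,0]],"hand":[0,0,0,0]}'; python3 -c "
from k import *
pl([96,-2.5,95],20)"
```

```text
clock: 13.28
position: [423.8, -256.1, 163.8]
ee_rot: [0.322, 0.942, -0.033, 0.086]
contact_force: [-15.0, 23.6, 0.1]
gripper_width: 0.1
grasp_force: 13.1
deck [87.4 -2.5 93.7] Force deck [-22.2   9.6  14. ] q [-0.16  0.14 -0.58  0.15 -0.69 -2.18] w 0.1
-> cm [ 0.53 -0.4   0.57] rot [-0.6 -1.4  0.3]
   ik 0.49 [-0.16  0.14 -0.58  0.16 -0.67 -2.18]
```

```bash
python3 -m creep '{"translation":[[0.1,-0.08,0.08],[0.2,-0.15,0.16],[0.3,-0.22,0.24],[0.3,-0.22,0.24]],"delta_rot":[[0,0,0],[0,0,0],[0,0,0],[0,0,0]],"hand":[0,0,0,0]}'; python3 -c "
from k import *
pl([96,-2.5,95],20)"
```

```text
clock: 13.78
position: [423.8, -256.5, 164.0]
ee_rot: [0.323, 0.942, -0.032, 0.082]
contact_force: [-19.4, 31.1, -1.3]
gripper_width: -0.3
grasp_force: 17.0
deck [87.7 -2.9 93.8] Force deck [-29.7  12.9  17.1] q [-0.16  0.15 -0.57  0.14 -0.7  -2.17] w -0.3
-> cm [ 0.53 -0.36  0.54] rot [-0.8 -1.7  0.3]
   ik 0.49 [-0.16  0.14 -0.58  0.16 -0.67 -2.18]
```

The lever has hit a hard stop at 30 N. Back off and inspect.

```bash
python3 -m creep '{"translation":[[-0.7,0.5,-0.5],[-1.5,1.1,-1.1],[-2.4,1.8,-1.8],[-3.4,2.6,-2.6],[-4.2,3.2,-1],[-5,3.9,1],[-5.9,4.5,3],[-6.8,5.2,4.2]],"delta_rot":[[0,0,0],[0,0,0],[0,0,0],[0,0,0],[0,0,0],[0,0,0],[0,0,0],[0,0,0]],"hand":[0,0,0,0,0,0,0,0]}'
python3 - <<'E'
from k import *
pl([30,-2.5,180],20)
c=get_calibration('wrist');im,d=get_image('wrist');cv2.imwrite('pics/w5.png',im[:,:,::-1])
m=masks(im)['red'];n,l,s,ce=cv2.connectedComponentsWithStats(m.astype(np.uint8));i=1+s[1:,4].argmax()
o,q=ray(*ce[i],c);o=(o-D0)@F;q=q@F
print('knob px',ce[i],s[i]); 
for off in (106,107.6,109): print(off,(o+q*(off-o[2])/q[2]).round(1))
im,d=get_image('top');cv2.imwrite('pics/t5.png',cv2.resize(im[110:270,230:400,::-1],None,fx=4.4,fy=3.7,interpolation=cv2.INTER_CUBIC))
E
```

```text
clock: 14.78
position: [370.9, -210.8, 217.0]
ee_rot: [0.319, 0.942, -0.033, 0.102]
contact_force: [0.2, -0.4, 0.1]
gripper_width: 0.1
grasp_force: 0.0
deck [ 56.6   1.3 175.7] Force deck [ 0.4 -0.2 -0.1] q [-0.05 -0.06 -0.66  0.17 -0.8  -2.28] w 0.1
-> cm [-2.2   1.22 -1.04] rot [ 0.1  0.3 -0. ]
   ik 0.34 [-0.01 -0.1  -0.73  0.18 -0.78 -2.33]
knob px [320.87741935 334.02580645] [316 326  11  17 155]
106 [126.2   0.5 106. ]
107.6 [125.5   0.5 107.6]
109 [125.    0.5 109. ]
```

View pics/w5.png

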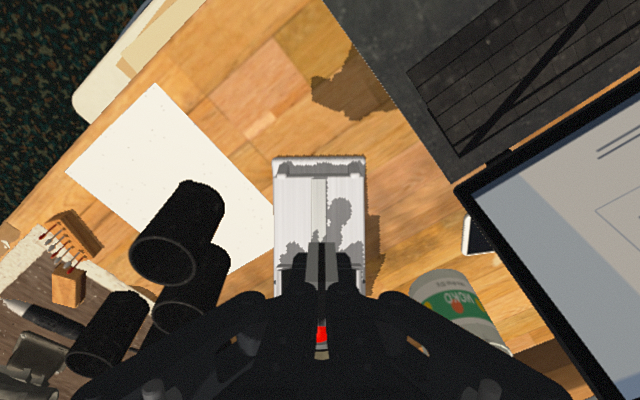

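View pics/t5.png

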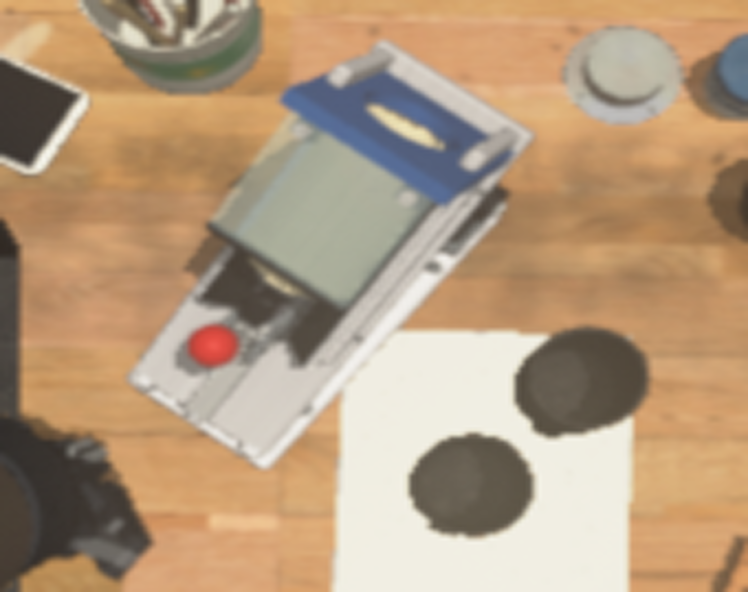

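The wrist view shows part of the knob at (321,334), thrown uphill. The top crop shows the knob at (213,345), the body up against the blue plate and visible through its hole at (405,122), and both black cups in their original places. Now check the lever angle numerically.

```bash
python3 - <<'E'
from k import *
ct=get_calibration('top');im,d=get_image('top');P=cloud(d,ct);L=(P-D0)@F
z=np.load('pics/top0.npz');L0=(cloud(z['d'],ct)-D0)@F
def knob(im,L):
    mt=masks(im)['red'];mt[:130]=0;mt[250:]=0;mt[:,:235]=0;mt[:,330:]=0
    px=np.argwhere(mt)[:,::-1].mean(0);o,q=ray(*px,ct);o=(o-D0)@F;q=q@F
    return px,o,q,np.median(L[mt],axis=0)
for nm,i_,l_ in (('before',z['im'],L0),('now',im,L)):
    px,o,q,med=knob(i_,l_);print(nm,px.round(1),'median surf',med.round(1))
    # pivot a = pa ; solve lever angle on 70 mm arc
    for pa in ((48,50,52) if nm=='before' else (98,100,102)):
        th=np.linspace(-.1,1,1101);ang=np.radians(125)-th;A=pa+70*np.cos(ang);Z=40+70*np.sin(ang)
        e=o[0]+q[0]*(Z-o[2])/q[2]-A;k=abs(e).argmin();print(pa,'lever',th[k].round(3),'left',(o[1]+q[1]*(Z[k]-o[2])/q[2]).round(1))
diff=np.abs(im.astype(int)-z['im']).sum(2)[195:260,315:385];print('black change',np.percentile(diff,[50,95,99.5]))
E
```

```text
before [258.4 233.9] median surf [ 18.7  -3.5 108.6]
48 lever 0.081 left -2.0
50 lever 0.017 left -1.6
52 lever -0.062 left -1.1
now [277.9 202.8] median surf [122.7  -2.8 118. ]
98 lever 0.876 left -1.1
100 lever 0.851 left -1.2
102 lever 0.825 left -1.3
black change [ 3. 18. 34.]
```

The lever reads at least 0.845, past over-centre and on its stop. The cups haven't moved and the arm is clear.

```bash
python3 -c "
from bench import *
print(job_done())"
```

```text
the job is handed in; nothing more can be done
None
```

Job handed in at about 15 s: the tailstock moved 50 mm uphill to a firm stop with the body against the blue plate, the cam lever is thrown to its stop (about 0.85 rad), and the two black bodies look unmoved; no verdict was returned.

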